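# Vent the bench incubator

## Robot

A 6-joint arm with a two-finger parallel gripper is mounted at the origin on the work surface. World frame = base frame: x ahead of the robot, y to its left, z up, the work surface at z = 0. Lengths are in m, angles in rad, forces in N, time in s.
With the tool pointing down it reaches from about 0.275 to 0.875 m from the base axis. Payload 12.5 kg.
Tool frame: the origin (TCP) lies at the centre of the arm's flange, where the gripper is bolted on; the fingertips stand r.finger_overhang ahead of it and the grasp point (between the pads) lies 155 mm ahead of it (r.finger_overhang is the distance from the TCP to the fingertips, in m); z points along the fingers, y is the direction in which the jaws open and shut (so a half turn about z gives the same grasp; the last joint's range is limited). The gripper opens to 85 mm and grips with 20 to 120 N. Pads are 22 mm wide; open, the fingers measure 114 mm over their backs; the gripper's body (76 mm by 85 mm) begins 54 mm behind the grasp point. The pads swing forward as they close: fully open they stand 13 mm farther back than shut.
Start: joints at [-1.27, 0.351, 1.652, -0, 1.139, -0.085], TCP at [0.207, -0.51, 0.405] pointing down, gripper open.
Joint ranges: [-2.75, 2.75], [-0.79, 2.1], [0.01, 2.65], [-1.57, 4.71], [0.07, 3.14], [-2.87, 2.87]. Speed limits (rad/s): [2.22, 2.22, 2.79, 3.14, 3.14, 3.14].

## Interface

Orientations are given as a unit quaternion [w, x, y, z].
In Python, from rig import r gives the robot as it stands.
- The arm moves only by the tool apply_moves, never from a script. Its argument "motion" is a list of rows, each a list of 3 entries, a list of its own where there are three numbers: the shift along the tool's x, y, z in cm, then the turn about the tool's z in units of 6 degrees (1.0 is 6 degrees), then the gripper's target within -1 to 1 (fully open at 1, half-way at 0, shut at -1). In form: [[[dx, dy, dz], roll, grip], ...]. A call has 1 to 8 rows; each row is the pose to reach, as a shift and turn from the pose measured when the call began, along the tool's axes at that moment; what a row does not reach only later rows make up. A row lasts 1/12 s, in which the tool goes at most 41.7 mm and 7.16 degrees, less where a joint would pass 70% of its speed; a pose out of reach is approached as far as the arm can. A call with a gripper value outside its range is refused whole. The fingers move at their own pace and stop on an object; "grip_force" is the grip in N (left out, the last holds). Time passes only in rows, so rows that repeat a pose let the fingers close. It gives the time, the measured TCP pose, the force and the opening at its end, in the units of the state.
- r.observe(): the state, without advancing time (a new reading comes with each control period).
- r.snapshot(name): name is "side" or "top"; returns the picture (420x560x3 uint8, red, green, blue); there is no depth.
- r.camera_info(name): a dict with "vertical_fov" (degrees; the focal length in pixels is half the picture's height over the tangent of half this angle, whatever the lens; pixels are square), "cx", "cy" (the principal point, pixels), "distortion" ([k1, k2, p1, p2, k3] as OpenCV has them; the pictures are not rectified), "eye" and "attitude" of the camera in the world. Camera axes: x right, y down, z forward; pixel columns grow to the right and rows downward; lengths in m; the calibration is good to about 2 mm. A picture is of the moment at which its call begins. camera_info takes no time and is no camera call.
- r.sign_off(): hands the job in, once; it reports no verdict.
The state is a dict: "time": time; "joint_positions": joint angles; "joint_velocities": joint speeds; "joint_efforts": joint torques, N m; "ee_pos": TCP position; "tool_rot": TCP orientation; "force": force on the tool from outside, world axes, zero at the start; "ft_torque": the same for the moment, N m; "width": finger opening in m.
Only numpy, scipy, OpenCV 4.12 (cv2) and the standard library are available. Lean on these libraries where they do the work, as an engineer would, in place of code of your own. Each camera call takes 0.05 s, during which the arm holds its last target.

## Task

Air out the bench incubator: first push its open filter drawer fully home until it seats in its detent, then lift the spring-loaded lid by its steel bar handle until the lid lies in line with the red pointer beside it, and keep holding it there. Finish while still holding the lid in line with the pointer (let go and it springs shut); leave the red pointer where it is set and do not disturb the white bottle, the amber jar and the blue-lidded box standing around.

Things in the scene. Friction and masses are not known exactly. Their poses are not given: they have to be found in the camera images.
- incubator: White bench incubator, fixed to the bench, 280 deep (x) x 270 wide (y). Origin: on the bench under it, 130 mm behind its front face; x axis points from its front (drawer) to its back (hinge), y to its left, z up. The front 112 mm is a low flat deck, top at z 86 mm; behind it is the chamber, rim at z 130 mm, covered by the navy lid. Housing front face at x = -130 mm.
- drawer (a joint): Navy-fronted filter drawer under the deck; how far it is open, m: 0 = fully home against its stop (seated), 0.035 to 0.065 at the start, opening along the incubator's -x. About 2 N to slide; in the last 12 mm a sprung detent resists with about 4 N more, and from about 4 mm it snaps home by itself and stays.
- drawer_front (a point): Centre of the outer (robot-side) face of the drawer's flat front panel, 220 wide (y) x 72 high, 24 thick, at z 48 mm (panel from z 12 to 84 mm). When home this face stands 20 mm in front of the housing (incubator x = -150 mm), 80 mm nearer the robot than the lid bar is.
- lid_angle (a joint): Opening angle of the lid about its hinge, rad: 0 = shut (as at the start), growing as the front edge rises, stop at 1.25. A spring and the lid's weight always close it: slow lifting at the bar takes about 3 to 9 N, and it falls shut if let go.
- lid: Navy lid 155 deep x 254 wide x 14 thick, pale panel on top; handle: round steel bar, diameter 12, 110 long along y, its axis 50 in front of the lid's edge. Origin: middle of the bar; own x points from the bar to the hinge axis, 205 mm away (along y, at incubator x +135, z 138). Shut: bar at z 138, 46 clear above the deck, free above and below; on opening it swings up and back about the hinge.
- pointer (a joint): Angle of the red pointer about the same hinge axis, rad, in the same sense as the lid: the lid is in line with it when lid_angle equals this value. Set between 0.40 and 0.80 at the start; stiff, do not move it.
- pointer_tip (a point): Free end of the red pointer, a bar 155 long, 8 wide, 7 high, on the incubator's left side (incubator y = +148 mm), pivoted on the lid's hinge axis and extending from it along its own -x.
- reagent_mid (a point): Middle (75 mm up) of a white bottle with red cap, 72 diameter, 150 high; stands loose beside the incubator; leave alone.
- amber_mid (a point): Middle (55 mm up) of an amber jar with black cap, 60 diameter, 110 high; stands loose beside the incubator; leave alone.
- tipbox_mid (a point): Middle (25 mm up) of a closed pipette-tip box, grey with blue lid, 122 x 87 x 50 high, loose on the bench; leave alone.

How it is judged:
By the outcome, as a careful person would: the job done as asked, in the order asked, and still so for the second after the job is handed in, while the arm keeps its last pose, push and grip.
It also fails if it takes over 51 s, if anything falls off the work surface, if the arm or the gripper's body presses on something with over 40 N, if the wrist force passes 120 N, or if a joint passes its speed limit or range.

## Working session

There is one attempt and no reset: what is moved stays moved. The work goes in short steps, Python scripts to look and compute and a tool call to move; the robot and the scene stay as the last step left them, time stands still between calls to the robot, and variables do not carry over. Pictures are saved under pics/ and viewed, and the job is handed in when it is done.

Besides the shell and the picture viewer there is one more tool, called after ">>>" as a command line: name --argument value ..., lists and objects as JSON in quotes. apply_moves: Moves the arm, as the interface text tells. Its arguments: {"type":"object","properties":{"motion":{"type":"array"},"grip_force":{"type":"number"}},"required":["motion"]}

```bash
mkdir -p pics; ls; python3 - <<'E'
from rig import r
import cv2
print(r.observe()); print(r.finger_overhang)
for n in("side","top"):
    print(n,r.camera_info(n)); cv2.imwrite(f"pics/{n}0.png",r.snapshot(n)[:,:,::-1])
E
```

```text
pics
{'time': 0.0, 'joint_positions': array([-1.26963639e+00,  3.51231024e-01,  1.65246143e+00,  8.56459145e-06,
        1.13911295e+00, -8.46002627e-02]), 'joint_velocities': array([-2.71844812e-04, -1.03630611e-03, -1.66410905e-04, -1.49862838e-04,
       -4.15916962e-05, -1.13410463e-03]), 'joint_efforts': array([ 1.55804726e-03, -5.06093466e+01, -2.91403842e+01, -4.67820769e-06,
        4.54224893e-03, -1.33826833e-05]), 'ee_pos': array([ 0.20692679, -0.50943561,  0.40414696]), 'tool_rot': array([-6.03245434e-04,  9.81456394e-01,  1.91684580e-01, -6.16645298e-05]), 'force': array([0.25049524, 0.12866652, 0.29457116]), 'ft_torque': array([ 0.00837134, -0.01088907, -0.00579404]), 'width': 0.08571902836474199}
0.1734
side {'vertical_fov': 43.974640683753, 'cx': 280.91037975784025, 'cy': 210.19831079108232, 'distortion': array([-0.05908253,  0.        ,  0.        ,  0.        ,  0.        ]), 'eye': array([0.40385424, 0.58401306, 0.84409311]), 'attitude': array([ 0.06137414, -0.17409898,  0.92195271, -0.340479  ])}
top {'vertical_fov': 50.02831183114165, 'cx': 280.6214980637432, 'cy': 207.87529141251517, 'distortion': array([-0.01864027,  0.        ,  0.        ,  0.        ,  0.        ]), 'eye': array([ 0.56536212, -0.0121537 ,  0.94791794]), 'attitude': array([ 0.03914153, -0.70180776,  0.71044889, -0.034586  ])}
```

View pics/side0.png

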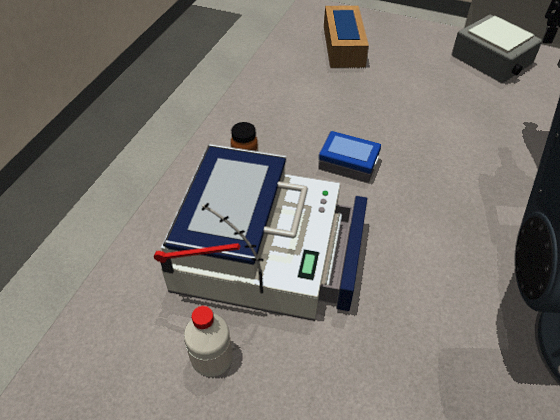

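View pics/top0.png

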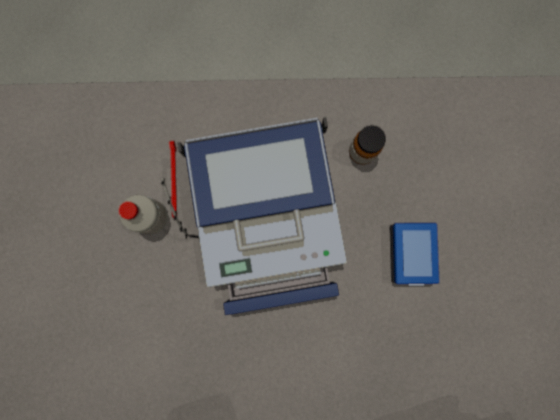

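Both views are clear. In the top view the drawer front is at about (281,298), the lid bar at about (270,243) and the red pointer at about (174,180). The bottle, jar and box stand to the left, right and lower right. I'll measure these next.

```bash
cat > h.py <<'E'
import numpy as np, cv2
from scipy.spatial.transform import Rotation as R
from rig import r
def cam(n):
    c=r.camera_info(n); f=210/np.tan(np.radians(c["vertical_fov"])/2)
    K=np.array([[f,0,c["cx"]],[0,f,c["cy"]],[0,0,1]]); q=c["attitude"]
    return K,np.array(c["distortion"]),np.array(c["eye"]),R.from_quat([q[1],q[2],q[3],q[0]]).as_matrix()
def ray(n,uv):
    K,d,e,A=cam(n); p=cv2.undistortPoints(np.array(uv,float).reshape(-1,1,2),K,d)[:,0]
    return e,np.c_[p,np.ones(len(p))]@A.T
def plane(n,uv,z):
    e,d=ray(n,uv); return e+d*((z-e[2])/d[:,2])[:,None]
def vplane(n,uv,p0,nrm):
    e,d=ray(n,uv); return e+d*(((p0-e)@nrm)/(d@nrm))[:,None]
def proj(n,P):
    K,d,e,A=cam(n); c=(np.atleast_2d(P)-e)@A
    return cv2.projectPoints(c,np.zeros(3),np.zeros(3),K,d)[0][:,0]
E
python3 - <<'E'
from h import *
for n in("top","side"):
    im=cv2.imread(f"pics/{n}0.png"); b,g,rr=[im[:,:,i].astype(int) for i in range(3)]
    navy=((b>rr+22)&(b<130)&(rr<60)).astype(np.uint8)
    red=((rr>110)&(g<60)&(b<60)).astype(np.uint8)
    for nm,m in(("navy",navy),("red",red)):
        cs,_=cv2.findContours(m,cv2.RETR_EXTERNAL,cv2.CHAIN_APPROX_NONE)
        for c in cs:
            if cv2.contourArea(c)>60: print(n,nm,cv2.contourArea(c),cv2.boxPoints(cv2.minAreaRect(c)).round(1).tolist())
t=cv2.imread("pics/top0.png")[190:320,140:360]; cv2.imwrite("pics/t_crop.png",cv2.resize(t,None,fx=3.5,fy=3.5,interpolation=2))
t=cv2.imread("pics/side0.png")[180:300,140:390]; cv2.imwrite("pics/s_crop.png",cv2.resize(t,None,fx=3.2,fy=3.2,interpolation=2))
E
```

```text
top navy 1268.5 [[223.0, 302.5], [335.8999938964844, 282.79998779296875], [338.0, 294.79998779296875], [225.1999969482422, 314.6000061035156]]
top navy 2582.5 [[391.8999938964844, 223.10000610351562], [436.29998779296875, 221.60000610351562], [438.3999938964844, 282.8999938964844], [394.0, 284.3999938964844]]
top navy 2964.0 [[187.10000610351562, 143.5], [316.0, 121.5], [330.0, 203.5], [201.10000610351562, 225.5]]
top red 202.5 [[119.0, 202.0], [135.0, 202.0], [135.0, 218.0], [119.0, 218.0]]
top red 236.0 [[169.89999389648438, 141.0], [175.0, 140.89999389648438], [176.1999969482422, 209.0], [171.10000610351562, 209.10000610351562]]
side navy 1085.5 [[339.6000061035156, 288.6000061035156], [355.1000061035156, 195.5], [368.3999938964844, 197.6999969482422], [352.8999938964844, 290.79998779296875]]
side navy 3492.5 [[167.60000610351562, 239.3000030517578], [200.1999969482422, 132.39999389648438], [285.29998779296875, 158.39999389648438], [252.6999969482422, 265.20001220703125]]
side navy 244.5 [[318.3999938964844, 154.10000610351562], [380.0, 145.0], [383.70001220703125, 170.0], [322.1000061035156, 179.10000610351562]]
side navy 541.5 [[332.6000061035156, 11.100000381469727], [352.6000061035156, 7.099999904632568], [358.79998779296875, 37.79999923706055], [338.79998779296875, 41.79999923706055]]
side red 281.5 [[188.39999389648438, 311.79998779296875], [206.8000030517578, 302.6000061035156], [214.8000030517578, 318.6000061035156], [196.39999389648438, 327.79998779296875]]
side red 257.5 [[154.6999969482422, 251.10000610351562], [238.8000030517578, 242.6999969482422], [239.39999389648438, 249.0], [155.3000030517578, 257.3999938964844]]
```

View pics/t_crop.png

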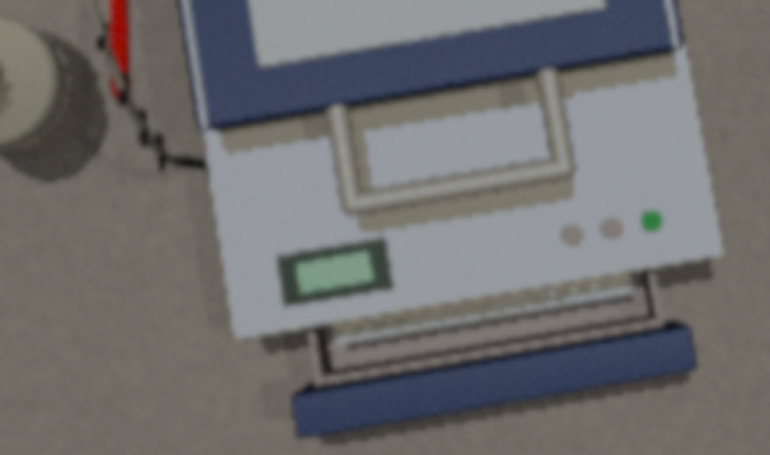

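View pics/s_crop.png

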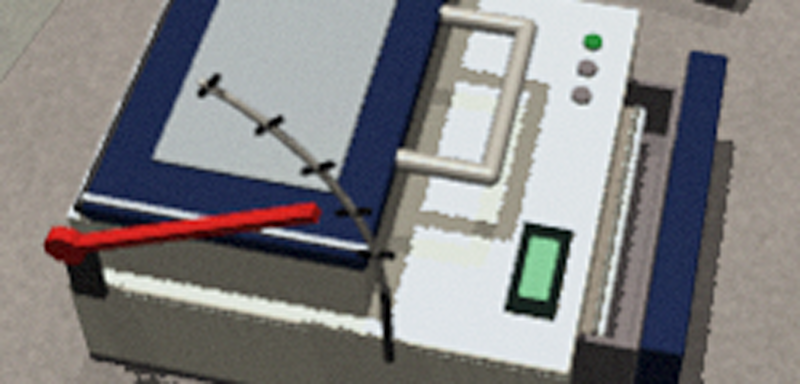

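```bash
python3 - <<'E'
from h import *
deck=plane("top",[(207.1,286.0),(346,262.3)],.086)
ang=lambda P:(P[0]-P[1])[:2]
def yaw(P):
    d=ang(P); return np.degrees(np.arctan2(-d[0],d[1])),np.linalg.norm(d)
print("deck",deck.round(4),yaw(deck))
pf=plane("top",[(224.9,314.6),(338.3,295.7)],.084);print("panel",pf.round(4),yaw(pf))
lid=plane("top",[(187.1,143.5),(316,121.5),(201.1,225.5),(330,203.5)],.145);print("lid",lid.round(4),yaw(lid[:2]),yaw(lid[2:]))
bar=plane("top",[(238.5,247),(303,238)],.138);print("bar",bar.round(4),yaw(bar))
bs=plane("side",[(140+490/3.2,180+172/3.2),(140+525/3.2,180+25/3.2)],.142);print("barside",bs.round(4))
th=np.radians(np.mean([yaw(deck)[0],yaw(pf)[0],yaw(lid[:2])[0],yaw(lid[2:])[0]]));print("yaw",np.degrees(th))
ex=np.array([np.cos(th),np.sin(th),0]);ey=np.array([-np.sin(th),np.cos(th),0])
O=deck.mean(0)*[1,1,0]+.130*ex; print("origin",O)
fr=lambda P:np.c_[(P-O)@ex,(P-O)@ey,P[:,2]]
for n,P in(("deck",deck),("panel",pf),("lid",lid),("bar",bar),("barside",bs)):print(n,fr(P).round(4).tolist())
pp=vplane("side",[(238.75,246),(159,256),(200,250.5)],O+.152*ey,ey);f=fr(pp);print("ptr",f.round(4).tolist())
for a in(0,2):
  h=np.array([.135,.138]);print("ang",np.arctan2(f[a,2]-h[1],h[0]-f[a,0]),np.hypot(f[a,2]-h[1],h[0]-f[a,0]))
print(np.arctan2(f[0,2]-f[1,2],f[1,0]-f[0,0]))
# side views of pt expected
for t in(.4,.5,.6,.7):
  Q=[O+ex*(.135-s*np.cos(t))+ey*.148+np.array([0,0,.138+s*np.sin(t)]) for s in(0,.155)]
  print(t,proj("side",Q).round(1).tolist(),proj("top",Q).round(1).tolist())
print(proj("top",[O+ex*-.07+ey*y+[0,0,.138] for y in(-.055,.055)]),proj("side",[O+ex*-.07+ey*y+[0,0,.138] for y in(-.055,.055)]))
for n,uv,z in(("bottlecap",(128,210),.15),("jar",(371,139),.11),("box",(415,253),.05)):print(n,plane("top",[uv],z),fr(plane("top",[uv],z)))
E
```

```text
deck [[ 0.5085  0.134   0.086 ]
 [ 0.5501 -0.1302  0.086 ]] (np.float64(8.937214543638365), np.float64(0.2673960872220707))
panel [[ 0.4546  0.1005  0.084 ]
 [ 0.4874 -0.1142  0.084 ]] (np.float64(8.68386298046607), np.float64(0.21718032611350818))
lid [[ 0.7698  0.1619  0.145 ]
 [ 0.8076 -0.0741  0.145 ]
 [ 0.6195  0.1352  0.145 ]
 [ 0.6562 -0.0962  0.145 ]] (np.float64(9.111900563890403), np.float64(0.23904133046155315)) (np.float64(9.011347127860308), np.float64(0.2342974008996838))
bar [[ 0.5805  0.069   0.138 ]
 [ 0.5953 -0.047   0.138 ]] (np.float64(7.238519733779644), np.float64(0.11692322215593724))
barside [[ 0.5791  0.0659  0.142 ]
 [ 0.5977 -0.042   0.142 ]]
yaw 8.936081303963785
origin [0.6577053  0.02210183 0.        ]
deck [[-0.13, 0.1337, 0.086], [-0.13, -0.1337, 0.086]]
panel [[-0.1884, 0.1089, 0.084], [-0.1894, -0.1082, 0.084]]
lid [[0.1324, 0.1207, 0.145], [0.1332, -0.1184, 0.145], [-0.0201, 0.1177, 0.145], [-0.0198, -0.1166, 0.145]]
bar [[-0.0689, 0.0583, 0.138], [-0.0724, -0.0586, 0.138]]
barside [[-0.0708, 0.0555, 0.142], [-0.0692, -0.054, 0.142]]
ptr [[-0.0053, 0.152, 0.2148], [0.1347, 0.152, 0.1458], [0.0594, 0.152, 0.1839]]
ang 0.5007253082143801 0.15995446222558582
ang 0.545363220160085 0.0884286310702683
0.4576876431480353
0.4 [[160.5, 256.8], [241.6, 250.6]] [[173.1, 145.6], [176.3, 219.2]]
0.5 [[160.5, 256.8], [236.8, 244.4]] [[173.1, 145.6], [173.7, 214.5]]
0.6 [[160.5, 256.8], [231.1, 238.2]] [[173.1, 145.6], [171.0, 208.8]]
0.7 [[160.5, 256.8], [224.4, 232.0]] [[173.1, 145.6], [168.3, 202.3]]
[[300.821103   237.00790562]
 [240.4170555  247.27166002]] [[304.50111213 188.970377  ]
 [292.65219687 234.89396911]]
bottlecap [[0.64855121 0.26571105 0.15      ]] [[0.02879746 0.24207428 0.15      ]]
jar [[ 0.78266182 -0.18072708  0.11      ]] [[ 0.0919339  -0.21977684  0.11      ]]
box [[ 0.56599867 -0.27254032  0.05      ]] [[-0.13636103 -0.27682084  0.05      ]]
```

```bash
cat >> h.py <<'E'
TH=np.radians(8.94);EX=np.array([np.cos(TH),np.sin(TH),0]);EY=np.array([-np.sin(TH),np.cos(TH),0]);O=np.array([.6577,.0221,0])
def W(x,y,z): return O+x*EX+y*EY+np.array([0,0,z])
def inc(P): P=np.asarray(P)-O; return np.array([P@EX,P@EY,P[2]])
def goto(x,y,z):
    s=r.observe();q=s["tool_rot"];A=R.from_quat([q[1],q[2],q[3],q[0]]).as_matrix()
    sh=A.T@(W(x,y,z)-s["ee_pos"])*100
    yaw=np.degrees(np.arctan2(A[1,0],A[0,0])); des=np.degrees(TH)+90
    print("t",s["time"],"inc tcp",inc(s["ee_pos"]).round(4),"F",(s["force"]@np.c_[EX,EY,[0,0,1]]).round(2),"w",round(s["width"],4))
    print("shift cm",sh.round(2),"roll units",round(-(des-yaw)/6,2))
E
python3 -c "
from h import *
goto(-.235,0,.215)"
```

```text
t 0.1 inc tcp [-0.5279 -0.4551  0.4042] F [ 0.3  -0.36 -0.77] w 0.0857
shift cm [ 38.88 -37.62  18.96] roll units -12.81
```

>>> apply_moves --motion '[[[2.4, -2.3, 0.5], -0.8, -1], [[4.8, -4.6, 1], -1.6, -1], [[7.2, -6.9, 1.5], -2.4, -1], [[9.6, -9.2, 2], -3.2, -1], [[12, -11.5, 2.5], -4.0, -1], [[14.4, -13.8, 3], -4.8, -1], [[16.8, -16.1, 3.5], -5.6, -1], [[19.2, -18.4, 4], -6.4, -1]]' --grip_force 40

```text
time: 0.77
ee_pos: [0.3158, -0.2651, 0.3641]
tool_rot: [-0.001, 0.863, 0.505, 0.0]
force: [1.1, 0.2, 0.8]
width: 0.0003
```

```bash
python3 -c "
from h import *
goto(-.235,0,.215)"
```

```text
t 0.7667 inc tcp [-0.3824 -0.2306  0.3641] F [1.08 0.05 0.76] w 0.0003
shift cm [27.22 -2.67 14.94] roll units -6.37
```

>>> apply_moves --motion '[[[3.4, -0.4, 1.5], -0.8, -1], [[6.8, -0.7, 3], -1.6, -1], [[10.2, -1.0, 5], -2.4, -1], [[13.6, -1.3, 7], -3.2, -1], [[17, -1.6, 9], -4.0, -1], [[20.4, -2.0, 11], -4.8, -1], [[24, -2.3, 13], -5.6, -1], [[27.2, -2.7, 14.9], -6.4, -1]]'

```text
time: 1.43
ee_pos: [0.4256, -0.0126, 0.2143]
tool_rot: [-0.0, 0.647, 0.763, 0.0]
force: [0.2, 0.1, -0.5]
width: 0.0004
```

```bash
python3 -c "
from h import *
goto(-.235,0,.215)
cv2.imwrite('pics/side1.png',r.snapshot('side')[:,:,::-1])"
```

```text
t 1.4333 inc tcp [-0.2346  0.0018  0.2143] F [ 0.25  0.1  -0.54] w 0.0004
shift cm [-0.18 -0.04 -0.07] roll units 0.07
```

View pics/side1.png

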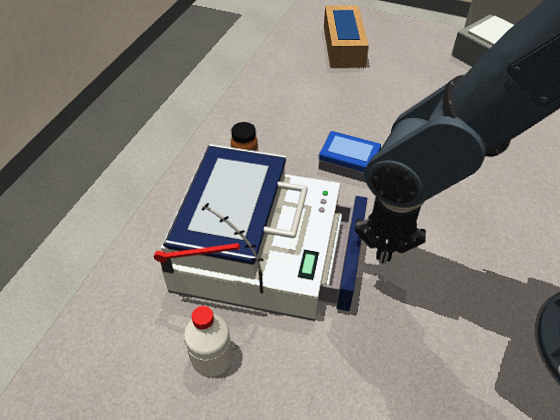

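The closed fingers stand in front of the drawer at about (385,250), clear of the panel. I'll push along tool +y.

>>> apply_moves --motion '[[[0, 0.5, 0], 0, -1], [[0, 1.0, 0], 0, -1], [[0, 1.5, 0], 0, -1], [[0, 2.0, 0], 0, -1], [[0, 2.5, 0], 0, -1], [[0, 3.0, 0], 0, -1], [[0, 3.5, 0], 0, -1], [[0, 4.0, 0], 0, -1]]'

```text
time: 2.15
ee_pos: [0.4661, -0.0028, 0.212]
tool_rot: [-0.001, 0.644, 0.765, 0.0]
force: [-2.4, -0.5, 3.3]
width: -0.0
```

```bash
python3 -c "
from h import *
goto(-.165,0,.215)
cv2.imwrite('pics/top2.png',r.snapshot('top')[:,:,::-1])"
```

```text
t 2.15 inc tcp [-0.1931  0.0052  0.212 ] F [-2.44 -0.15  3.26] w -0.0
shift cm [-0.56  2.8  -0.31] roll units 0.14
```

View pics/top2.png

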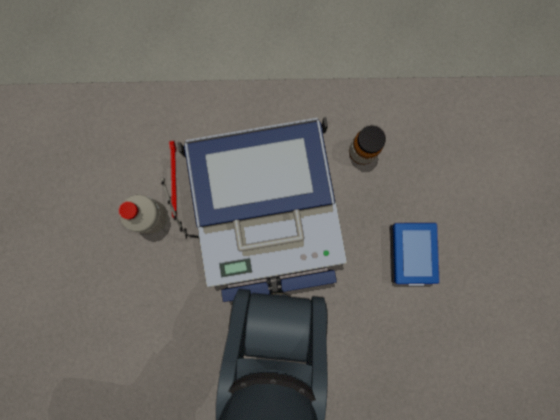

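>>> apply_moves --motion '[[[0, 0.4, 0], 0, -1], [[0, 0.8, 0], 0, -1], [[-0.2, 1.2, -0.1], 0, -1], [[-0.2, 1.5, -0.1], 0, -1], [[-0.2, 1.8, -0.1], 0, -1], [[-0.2, 2.1, -0.1], 0, -1]]'

```text
time: 2.7
ee_pos: [0.4857, -0.0013, 0.2127]
tool_rot: [-0.005, 0.644, 0.765, -0.003]
force: [-42.2, -16.8, 37.2]
width: -0.0
```

```bash
python3 -c "
from h import *
goto(-.165,0,.215)"
```

```text
t 2.7 inc tcp [-0.1736  0.0036  0.2127] F [-44.3   -9.99  37.22] w -0.0
shift cm [-0.37  0.85 -0.24] roll units 0.15
```

>>> apply_moves --motion '[[[0, -0.5, -0.2], 0, -1], [[0, -1.5, -0.2], 0, -1], [[0, -3, -0.2], 0, -1]]'

```text
time: 2.95
ee_pos: [0.4563, -0.0064, 0.2151]
tool_rot: [-0.004, 0.644, 0.765, -0.002]
force: [0.4, -0.4, 0.2]
width: -0.0001
```

```bash
python3 -c "
from h import *
goto(-.165,0,.215)
for n in('top','side'):
  im=r.snapshot(n)[:,:,::-1];cv2.imwrite(f'pics/{n}3.png',im)
  c=im[190:330,190:390] if n=='top' else im[180:310,240:440]
  cv2.imwrite(f'pics/{n}3c.png',cv2.resize(c,None,fx=4,fy=4,interpolation=2))"
```

```text
t 2.95 inc tcp [-0.2034  0.0031  0.2151] F [ 0.35 -0.47  0.18] w -0.0001
shift cm [-0.37  3.83 -0.02] roll units 0.15
```

View pics/top3c.png

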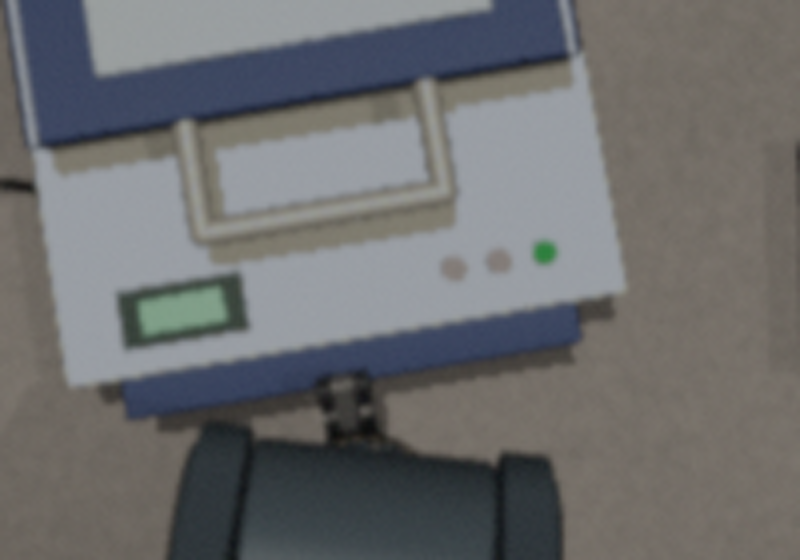

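View pics/side3c.png

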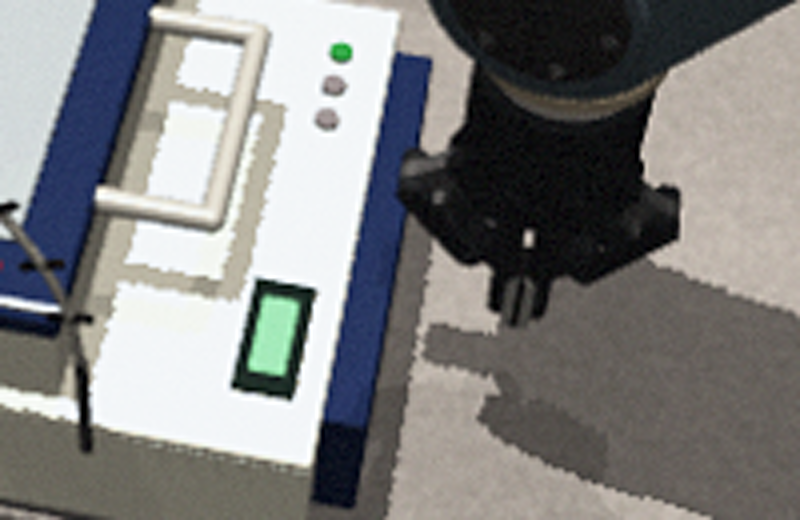

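```bash
python3 -c "
from h import *
P=plane('top',[(221.75,294.5),(335.5,275)],.084)
print([inc(p).round(4) for p in P])
im=cv2.imread('pics/top3.png');b,g,rr=[im[:,:,i].astype(int) for i in range(3)]
m=((b>rr+22)&(b<130)&(rr<60)).astype(np.uint8)
cs,_=cv2.findContours(m,cv2.RETR_EXTERNAL,cv2.CHAIN_APPROX_NONE)
for c in cs:
  if cv2.contourArea(c)>200:
    bx=cv2.boxPoints(cv2.minAreaRect(c)); print([(q.round(1),inc(p).round(4)) for q,p in zip(bx,plane('top',bx,.084))])
print('exp home',proj('top',[W(-.15,.11,.084),W(-.15,-.11,.084)]))
"
```

```text
[array([-0.1504,  0.109 ,  0.084 ]), array([-0.1503, -0.1099,  0.084 ])]
[(array([220.5, 286.1], dtype=float32), array([-0.1344,  0.1089,  0.084 ])), (array([333.7, 268.2], dtype=float32), array([-0.1371, -0.1089,  0.084 ])), (array([335. , 276.2], dtype=float32), array([-0.1524, -0.1086,  0.084 ])), (array([221.8, 294.1], dtype=float32), array([-0.1497,  0.1088,  0.084 ]))]
[(array([187.6, 143.4], dtype=float32), array([0.1498, 0.1303, 0.084 ])), (array([315.6, 120.8], dtype=float32), array([ 0.1521, -0.1253,  0.084 ])), (array([325.7, 178.4], dtype=float32), array([ 0.0357, -0.1246,  0.084 ])), (array([197.8, 201. ], dtype=float32), array([0.0338, 0.1274, 0.084 ]))]
exp home [[221.21200779 294.36140142]
 [335.49965626 274.82963822]]
```

The drawer front face measures x = −150 mm, where home is −150 mm, so it's seated. The tool axes are now x = incubator +y, y = incubator +x and z down. Next I rise with the jaws half open and go above the bar.

>>> apply_moves --motion '[[[0, -0.5, -3.5], 0, -1], [[0, -0.5, -7], 0, -1], [[0, -0.5, -10.5], 0.1, 0], [[0, 0, -14], 0.1, 0], [[-0.1, 3.5, -17], 0.1, 0], [[-0.2, 7, -18], 0.1, 0], [[-0.3, 10.5, -18], 0.1, 0], [[-0.3, 13.3, -18], 0.1, 0]]'

```text
time: 3.72
ee_pos: [0.5909, 0.0133, 0.3946]
tool_rot: [-0.004, 0.648, 0.761, -0.002]
force: [-0.9, 0.6, 0.3]
width: 0.0427
```

```bash
python3 -c "
from h import *
goto(-.07,0,.293)
for n in ('side','top'):cv2.imwrite(f'pics/{n}4.png',r.snapshot(n)[:,:,::-1])"
```

```text
t 3.7167 inc tcp [-0.0674  0.0017  0.3946] F [-0.79  0.74  0.31] w 0.0427
shift cm [-0.2  -0.19 10.16] roll units 0.04
```

View pics/side4.png

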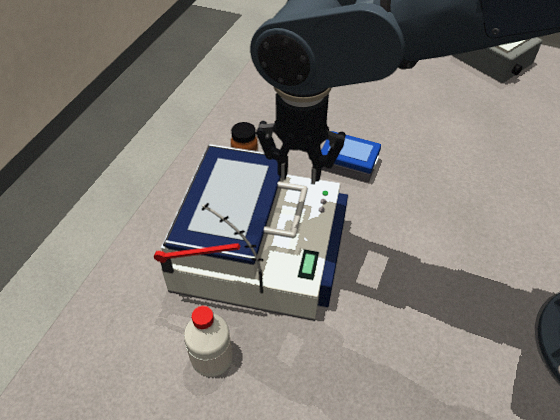

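The jaws straddle the bar from above, with the fingertips at about (283,175) and (315,178). I'll descend and grip.

>>> apply_moves --motion '[[[-0.1, -0.2, 2.5], 0, 0], [[-0.2, -0.2, 5], 0, 0], [[-0.2, -0.2, 7], 0, 0], [[-0.2, -0.2, 9], 0, 0], [[-0.2, -0.2, 10.2], 0, 0], [[-0.2, -0.2, 10.2], 0, 0]]'

```text
time: 4.32
ee_pos: [0.5881, 0.0115, 0.2886]
tool_rot: [-0.006, 0.648, 0.762, -0.003]
force: [0.0, -0.4, -0.2]
width: 0.0425
```

```bash
python3 -c "
from h import *
goto(-.07,0,.293)
im=r.snapshot('side')[:,:,::-1];cv2.imwrite('pics/side5.png',cv2.resize(im[80:280,140:400],None,fx=3,fy=3))"
```

```text
t 4.3167 inc tcp [-0.0704  0.0004  0.2886] F [-0.06 -0.41 -0.23] w 0.0425
shift cm [-0.03  0.04 -0.44] roll units 0.05
```

View pics/side5.png

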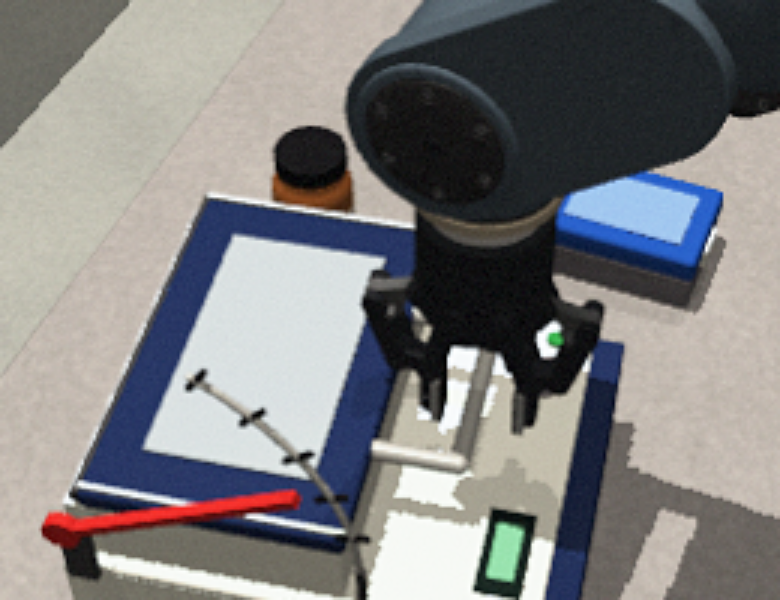

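The bar lies between the fingers. Closing.

>>> apply_moves --motion '[[[0, 0, -0.2], 0, -1], [[0, 0, -0.3], 0, -1], [[0, 0, -0.4], 0, -1], [[0, 0, -0.4], 0, -1], [[0, 0, -0.4], 0, -1], [[0, 0, -0.4], 0, -1]]' --grip_force 60

```text
time: 4.87
ee_pos: [0.5891, 0.0115, 0.2952]
tool_rot: [-0.004, 0.648, 0.762, -0.002]
force: [5.1, 0.9, 2.6]
width: 0.0098
```

```bash
python3 - <<'E'
from h import *
goto(-.07,0,.293)
# pointer line fit, side view
im=cv2.imread('pics/side0.png');b,g,rr=[im[:,:,i].astype(int) for i in range(3)]
m=(rr>90)&(g<75)&(b<75);v,u=np.nonzero(m);k=(u>168)&(u<236)&(v>235)&(v<262)
cen=[(uu,np.average(v[k&(u==uu)])) for uu in range(172,236)]
for yy in(.148,.152):
  P=vplane('side',cen,W(0,yy,0),EY);Q=np.array([inc(p) for p in P]);s=np.polyfit(Q[:,0],Q[:,2],1)
  a=-np.arctan(s[0]);print(yy,'line angle',a,'offset at hinge x',np.polyval(s,.135))
# top view tip: 
for t in(.42,.44,.46,.48,.5,.52,.54):
  print(t,proj('side',[W(.135-d*np.cos(t),.148,.138+d*np.sin(t)) for d in(.05,.155)]).round(1).tolist())
print(cen[::9])
E
```

```text
t 4.8667 inc tcp [-6.940e-02  2.000e-04  2.952e-01] F [5.2  0.14 2.59] w 0.0098
shift cm [-0.02 -0.06  0.22] roll units 0.05
0.148 line angle 0.46895554317408605 offset at hinge x 0.1422553595392098
0.152 line angle 0.4689555431740857 offset at hinge x 0.1471878535022641
0.42 [[184.9, 254.6], [240.7, 249.4]]
0.44 [[184.6, 254.2], [239.8, 248.1]]
0.46 [[184.3, 253.8], [238.8, 246.9]]
0.48 [[183.9, 253.4], [237.8, 245.7]]
0.5 [[183.6, 253.1], [236.8, 244.4]]
0.52 [[183.2, 252.7], [235.7, 243.2]]
0.54 [[182.8, 252.3], [234.6, 241.9]]
[(172, np.float64(253.5)), (181, np.float64(252.5)), (190, np.float64(251.0)), (199, np.float64(250.5)), (208, np.float64(249.0)), (217, np.float64(247.5)), (226, np.float64(246.0)), (235, np.float64(245.0))]
```

Gripped on the bar at width 10 mm. Pointer estimate is about 0.47–0.49. I'll lift along the arc.

>>> apply_moves --motion '[[[0, 0, -0.5], 0, -1], [[0, 0.05, -1.0], 0, -1], [[0, 0.1, -1.5], 0, -1], [[0, 0.1, -2.0], 0, -1], [[0, 0.15, -2.5], 0, -1], [[0, 0.25, -3.0], 0, -1], [[0, 0.3, -3.5], 0, -1], [[0, 0.4, -4.1], 0, -1]]'

```text
time: 5.53
ee_pos: [0.5932, 0.0121, 0.3364]
tool_rot: [-0.004, 0.648, 0.762, -0.002]
force: [-1.4, 0.4, -5.6]
width: 0.0099
```

```bash
python3 - <<'E'
from h import *
goto(-.07,0,.293)
im=r.snapshot('side')[:,:,::-1];cv2.imwrite('pics/side6.png',cv2.resize(im[80:280,140:400],None,fx=3,fy=3))
E
```

```text
t 5.5333 inc tcp [-6.530e-02  1.000e-04  3.364e-01] F [-1.32  0.59 -5.64] w 0.0099
shift cm [-0.03 -0.43  4.34] roll units 0.05
```

View pics/side6.png

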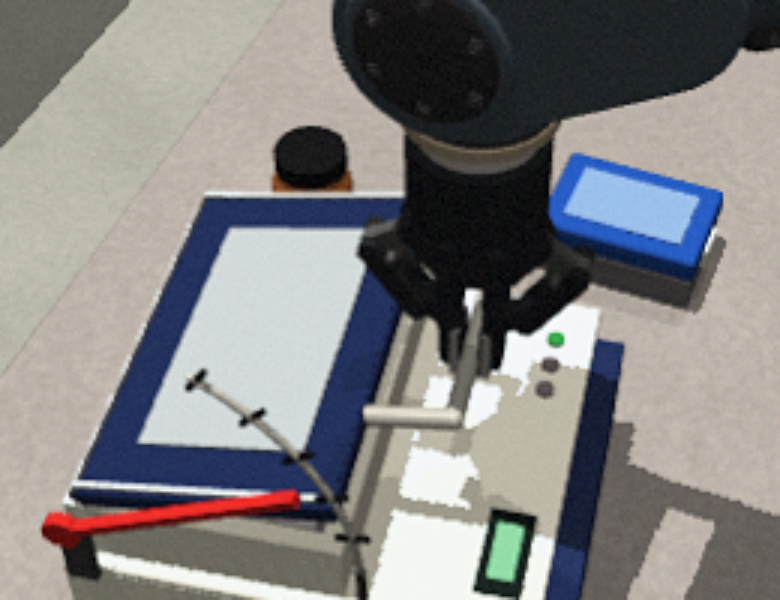

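The lid is rising with the bar held. Its left edge is still below the pointer. Continuing to about 0.40.

>>> apply_moves --motion '[[[0, 0.1, -0.5], 0, -1], [[0, 0.2, -1.0], 0, -1], [[0, 0.35, -1.5], 0, -1], [[0, 0.5, -2.0], 0, -1], [[0, 0.65, -2.5], 0, -1], [[0, 0.85, -3.0], 0, -1], [[0, 1.0, -3.5], 0, -1], [[0, 1.2, -3.9], 0, -1]]'

```text
time: 6.25
ee_pos: [0.6053, 0.014, 0.3769]
tool_rot: [-0.005, 0.648, 0.762, -0.003]
force: [-9.1, -0.6, -3.0]
width: 0.0096
```

```bash
python3 - <<'E'
from h import *
goto(-.07,0,.293)
for n in('side','top'):
  im=r.snapshot(n)[:,:,::-1];cv2.imwrite(f'pics/{n}7f.png',im)
  c=im[180:280,140:300] if n=='side' else im[100:260,140:360]
  cv2.imwrite(f'pics/{n}7.png',cv2.resize(c,None,fx=800/c.shape[1],fy=800/c.shape[1],interpolation=2))
E
```

```text
t 6.25 inc tcp [-5.300e-02  1.000e-04  3.769e-01] F [-9.13  0.81 -3.  ] w 0.0096
shift cm [-0.04 -1.61  8.41] roll units 0.05
```

View pics/side7.png

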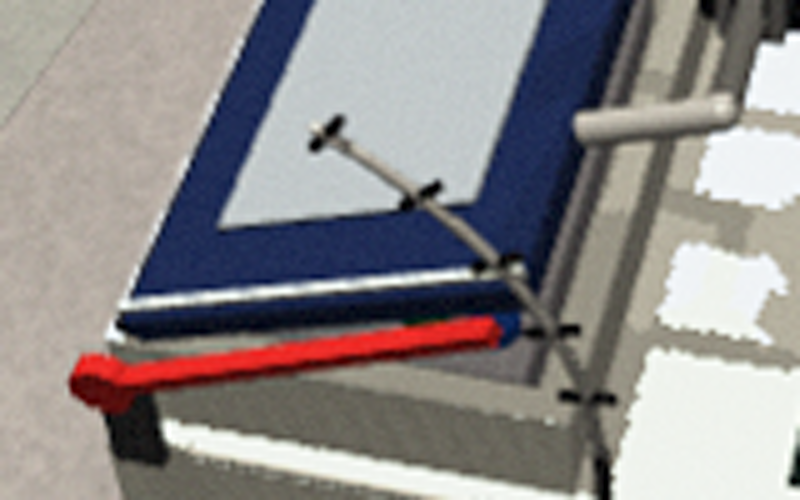

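View pics/top7.png

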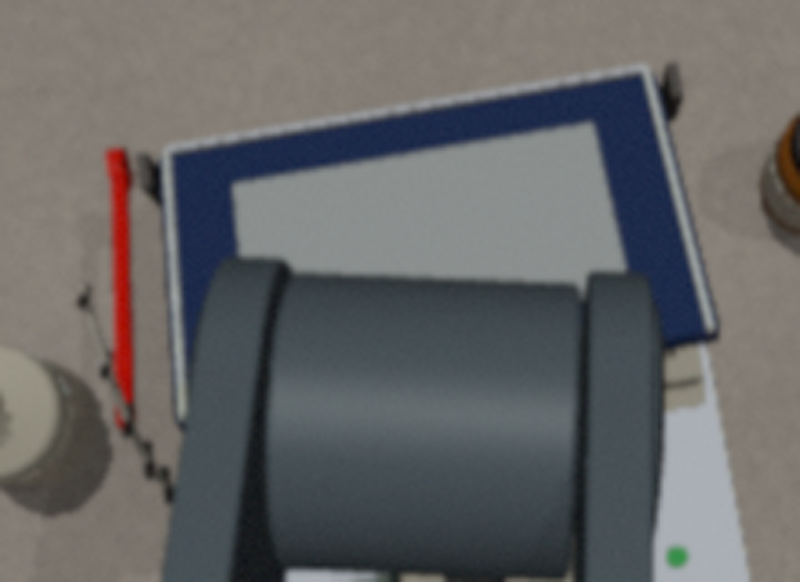

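```bash
cat >> h.py <<'E'
def trim(im,p,q,ylid=.125):
    g=im.astype(float).min(2); c=[]
    for u in range(int(p[0])+4,int(q[0])-6):
        v0=p[1]+(q[1]-p[1])*(u-p[0])/(q[0]-p[0]); vs=np.arange(int(round(v0))-4,int(round(v0))+5)
        k=vs[np.argmax(g[vs,u])]; w=np.arange(k-2,k+3); I=np.clip(g[w,u]-np.median(g[vs,u]),0,None)
        if I.sum()>0:c.append((u,(w*I).sum()/I.sum()))
    c=np.array(c); 
    for _ in range(3):
        s=np.polyfit(c[:,0],c[:,1],1);e=abs(np.polyval(s,c[:,0])-c[:,1]);c=c[e<max(.4,2*e.mean())]
    Q=np.array([inc(P) for P in vplane("side",c,W(0,ylid,0),EY)]);s=np.polyfit(Q[:,0],Q[:,2],1)
    a=-np.arctan(s[0]); dist=((.135-0)*np.sin(a)*0+ (np.polyval(s,.135)-.138)*np.cos(a))
    print("n",len(c),"trim angle",round(a,4),"perp dist of hinge",round(dist,4),"px",np.polyval(np.polyfit(c[:,0],c[:,1],1),[p[0],q[0]]).round(1)); return a
def ptr(im,y=.150):
    b,g,rr=[im[:,:,i].astype(int) for i in range(3)]
    m=(rr>90)&(g<75)&(b<75);v,u=np.nonzero(m);k=(v>232)&(v<265)
    umax=u[k&(u<255)].max()
    c=np.array([(uu,np.mean(v[k&(u==uu)])) for uu in range(172,umax-2)])
    Q=np.array([inc(P) for P in vplane("side",c,W(0,y,0),EY)]);s=np.polyfit(Q[:,0],Q[:,2],1)
    print("ptr angle",round(-np.arctan(s[0]),4),"perp",round((np.polyval(s,.135)-.138)*np.cos(np.arctan(s[0])),4),"umax",umax)
E
python3 - <<'E'
from h import *
a=cv2.imread('pics/side0.png');b=cv2.imread('pics/side7f.png')
for y in(.120,.125,.127):
  trim(a,(167,241.6),(240,258.5),y); trim(b,(166,240.6),(244,233.6),y)
ptr(a);ptr(b)
E
```

```text
n 45 trim angle 0.0005 perp dist of hinge 0.0078 px [241.1 254.6]
n 64 trim angle 0.3971 perp dist of hinge 0.0083 px [240.4 233.3]
n 45 trim angle 0.0005 perp dist of hinge 0.0151 px [241.1 254.6]
n 64 trim angle 0.3971 perp dist of hinge 0.0138 px [240.4 233.3]
n 45 trim angle 0.0005 perp dist of hinge 0.0181 px [241.1 254.6]
n 64 trim angle 0.3971 perp dist of hinge 0.0161 px [240.4 233.3]
ptr angle 0.4689 perp 0.006 umax 239
ptr angle 0.4724 perp 0.0047 umax 239
```

Image lines give the lid at 0.397 rad (the shut reference gave 0.0005, a good check) and the pointer at about 0.471. Lifting the rest of the way.

>>> apply_moves --motion '[[[0, 0.1, -0.4], 0, -1], [[0, 0.2, -0.7], 0, -1], [[0, 0.35, -1.0], 0, -1], [[0, 0.45, -1.2], 0, -1], [[0, 0.55, -1.4], 0, -1], [[0, 0.55, -1.4], 0, -1], [[0, 0.55, -1.4], 0, -1]]'

```text
time: 6.93
ee_pos: [0.6113, 0.0149, 0.3913]
tool_rot: [-0.004, 0.648, 0.762, -0.002]
force: [4.3, 2.7, -8.4]
width: 0.0098
```

```bash
python3 - <<'E'
from h import *
goto(-.07,0,.293)
im=np.ascontiguousarray(r.snapshot('side')[:,:,::-1]);cv2.imwrite('pics/side8f.png',im)
c=im[180:280,140:300]
cv2.imwrite('pics/side8.png',cv2.resize(c,None,fx=5,fy=5,interpolation=2))
for t in(.45,.47,.49):
  p,q=proj('side',[W(.135-d*np.cos(t)-.008*np.sin(t),.120,.138+d*np.sin(t)+.008*np.cos(t)) for d in(0.003,.155)]);print(t,p,q)
  trim(im,p,q,.12)
ptr(im)
E
```

```text
t 6.9333 inc tcp [-4.700e-02  1.000e-04  3.913e-01] F [ 4.69  1.98 -8.4 ] w 0.0098
shift cm [-0.04 -2.21  9.85] roll units 0.05
0.45 [169.07834226 241.2164328 ] [246.03088052 230.86449037]
n 66 trim angle 0.4711 perp dist of hinge 0.0084 px [239.7 227.7]
0.47 [169.14547826 241.23481633] [245.1759617  229.63956491]
n 65 trim angle 0.4716 perp dist of hinge 0.0084 px [239.7 227.9]
0.49 [169.21152201 241.25415729] [244.28230787 228.4150457 ]
n 64 trim angle 0.4717 perp dist of hinge 0.0084 px [239.7 228. ]
ptr angle 0.4727 perp 0.005 umax 239
```

View pics/side8.png

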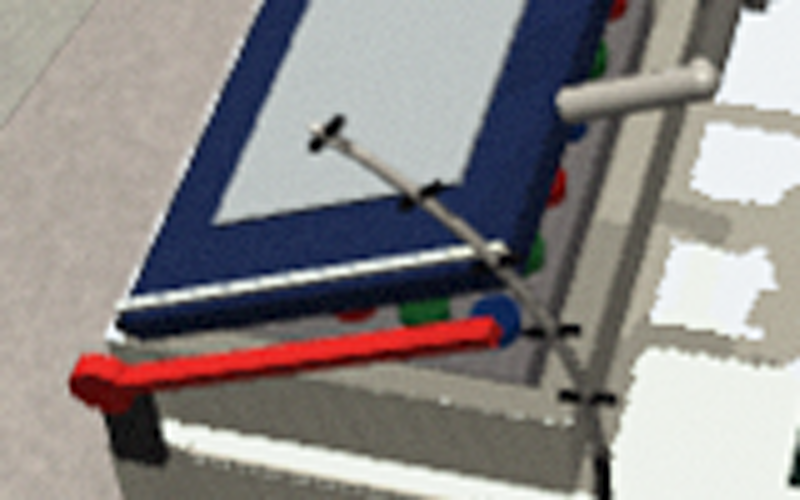

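```bash
python3 - <<'E'
from h import *
ims=[cv2.imread(f'pics/side{k}.png').astype(float) for k in('0','1','7f','8f')]
def edge(im,which):
    red=im[:,:,2]-np.maximum(im[:,:,0],im[:,:,1]); c=[]
    for u in range(174,236):
        v0=253.5-(u-172)*.135; vs=np.arange(int(v0)-7,int(v0)+9); p=red[vs,u]; k=np.argmax(p); h=p.max()/2
        if which>0:
            j=k
            while p[j]>h and j<len(p)-1:j+=1
            c.append((u,vs[j-1]+(p[j-1]-h)/(p[j-1]-p[j])))
        else:
            j=k
            while p[j]>h and j>0:j-=1
            c.append((u,vs[j+1]-(p[j+1]-h)/(p[j+1]-p[j])))
    c=np.array(c)
    for _ in range(3):
        s=np.polyfit(c[:,0],c[:,1],1);e=abs(np.polyval(s,c[:,0])-c[:,1]);c=c[e<max(.3,2*e.mean())]
    return c
for im in ims:
  for w,y in((-1,.144),(1,.152)):
    c=edge(im,w);Q=np.array([inc(P) for P in vplane("side",c,W(0,y,0),EY)]);s=np.polyfit(Q[:,0],Q[:,2],1);a=-np.arctan(s[0])
    print(w,len(c),round(a,4),"perp",round((np.polyval(s,.135)-.138)*np.cos(a),4))
# tip in top view
im=cv2.imread('pics/top0.png').astype(float);red=im[:,:,2]-np.maximum(im[:,:,0],im[:,:,1])
p=red[195:225,172:178].mean(1);print(p.round(0))
for t in(.43,.45,.47,.49,.51):print(t,[proj('top',[W(.135-.155*np.cos(t)-h*np.sin(t),.148,.138+.155*np.sin(t)+h*np.cos(t))]).round(1).tolist() for h in(.0035,-.0035)])
E
```

```text
-1 60 0.4618 perp 0.0045
1 62 0.468 perp 0.0032
-1 59 0.4611 perp 0.0047
1 62 0.4687 perp 0.0028
-1 62 0.4665 perp 0.0042
1 62 0.4686 perp 0.0029
-1 62 0.4658 perp 0.0043
1 62 0.4678 perp 0.003
[ 94.  96.  99. 100.  98.  97.  97.  97.  96.  92.  86.  80.  70.  62.
  53.  35.  17.  14.  17.  22.  28.  28.  20.   9.   5.   5.   5.   5.
   6.   6.]
0.43 [[[175.2, 218.6]], [[175.9, 217.2]]]
0.45 [[[174.7, 217.7]], [[175.4, 216.2]]]
0.47 [[[174.2, 216.8]], [[174.8, 215.2]]]
0.49 [[[173.7, 215.8]], [[174.3, 214.2]]]
0.51 [[[173.2, 214.8]], [[173.8, 213.1]]]
```

```bash
python3 - <<'E'
from h import *
cv2.imwrite('pics/top9.png',r.snapshot('top')[:,:,::-1])
im=r.snapshot('side')[:,:,::-1];cv2.imwrite('pics/side9.png',im)
t=.47;p,q=proj('side',[W(.135-d*np.cos(t)-.008*np.sin(t),.120,.138+d*np.sin(t)+.008*np.cos(t)) for d in(0.003,.155)]);trim(im,p,q,.12)
goto(-.07,0,.293)
E
```

```text
n 65 trim angle 0.4708 perp dist of hinge 0.0084 px [239.7 227.9]
t 7.0833 inc tcp [-4.700e-02  1.000e-04  3.912e-01] F [ 6.05  1.44 -7.87] w 0.0097
shift cm [-0.04 -2.21  9.84] roll units 0.05
```

View pics/side9.png

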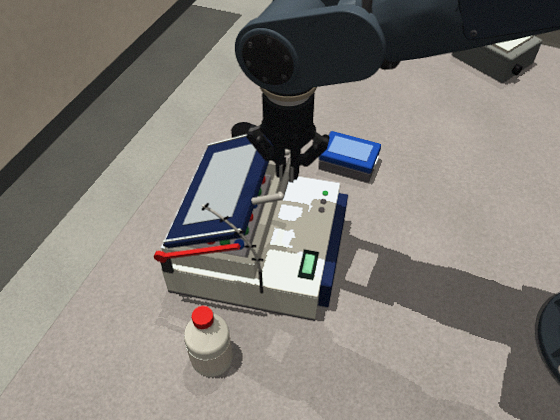

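View pics/top9.png

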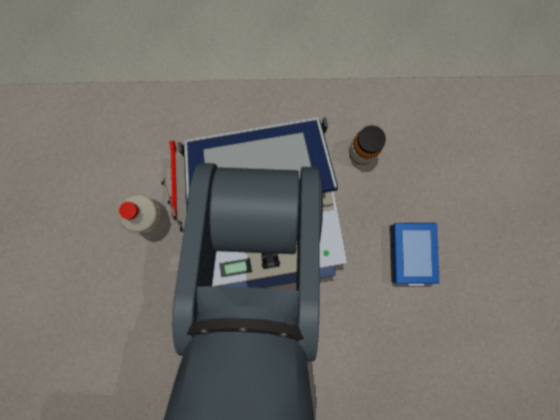

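The lid is held parallel to the pointer and the drawer is home, with its front edge still at about (335,275) in the top view. The bottle, jar and box haven't moved. Signing off.

```bash
python3 -c "
from rig import r
print(r.sign_off())"
```

```text
the job is handed in; nothing more can be done
None
```

I pushed the drawer home first, then gripped the lid's bar and lifted it along its arc. I handed the job in at about 7 s, with the arm still holding the lid in line with the pointer.

**Drawer:** its front face measured at incubator x = −150 mm on both sides, which is the home position. It still looked home in the last top view, though the arm hid most of it.

**Lid and pointer:** the last pictures put the lid at 0.471 rad. My pointer fits ranged from 0.461 to 0.473 rad, depending on the edge used, so they agree to within about 0.01 rad. An early rough estimate from the pointer's tip alone gave 0.50, which I set aside because the fits along the bar were more consistent. The pointer reads the same as at the start.

**Surroundings:** the bottle, jar and box stand where they were in the final views.

**One thing to flag:** at the end of the drawer push the wrist force briefly read about 44 N along the push and 37 N upward as the drawer met its stop. I backed off at once. I could not tell whether the fingers or the gripper's knuckles took that force, so I can't rule out that it passed the 40 N limit for the gripper's body.

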